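# Dock the cordless hardness probes

### The arm

A 6-joint arm with a two-finger parallel gripper is mounted at the origin on the work surface. World frame = base frame: x ahead of the robot, y to its left, z up, the work surface at z = 0. Lengths are in m, angles in degrees, forces in N, time in s.
With the tool pointing down it reaches from about 0.375 to 0.9 m from the base axis. Payload 3.1 kg.
Tool frame: the origin (TCP) lies at the very end of the fingers, on their centre line; the grasp point (between the pads) lies 19 mm behind it; z points along the fingers, y is the line along which they close (so a half turn about z gives the same grasp; the last joint's range is limited). The gripper opens to 87 mm and grips with 3 to 60 N. Pads are 19 mm wide; open, the fingers measure 117 mm over their backs; the gripper's body (75 mm by 190 mm) begins 51 mm behind the grasp point.
Start: joints at [-85.457, 30.224, 82.088, -0, 67.689, -10.227], TCP at [0.159, -0.604, 0.223] pointing down, gripper open.
Joint ranges: [-176.69, 176.69], [-43.24, 126.21], [12.49, 139.97], [-82, 262], [0, 151.66], [-163.58, 163.58]. Speed limits (degrees/s): [159.86, 159.86, 180, 180, 180, 180].

### API

Orientations are given as a 3x3 rotation matrix whose columns are the frame's x, y, z axes.
In Python, from rig import * gives the robot as it stands.
- The arm moves only by the tool jog_arm, never from a script. Its arguments are lists of equal length, an entry for each row: "delta_pos": the shift along the world's x, y, z in cm, a list of three; "turn": the turn about the world's z in degrees; "grip": the closure, from 0 (fully open) to 1 (shut). In form: {"delta_pos": [[x, y, z], ...], "turn": [turn, ...], "grip": [grip, ...]}. A call has 1 to 12 rows; each row is the pose to reach, as a shift and turn from the pose commanded when the call began; what a row does not reach only later rows make up. A row lasts 1/8 s, in which the tool goes at most 62.5 mm and 10.7 degrees, less where a joint would pass 70% of its speed; a pose out of reach is approached as far as the arm can. A call with a gripper value outside its range is refused whole. The fingers move at their own pace and stop on an object; the grip force is fixed at half the most. Time passes only in rows, so rows that repeat a pose let the fingers close. It gives the time, the measured TCP pose, the force, the opening and the grip force at its end, in the units of the state.
- read_state(): the state, without advancing time (a new reading comes with each control period).
- capture(name): name is "scene" or "top" or "wrist"; returns a dict with "color" (400x640x3 uint8, blue, green, red), "fovy" (degrees; the focal length in pixels is half the picture's height over the tangent of half this angle, whatever the lens; pixels are square), "cx", "cy" (the principal point, pixels), "camera_from_world" (4x4, takes a point from world to camera coordinates). Camera axes: x right, y up, looking along -z (the intrinsics and any distortion apply to the point x, -y, -z); pixel columns grow to the right and rows downward; lengths in m; the calibration is good to about 2 mm. A picture is of the moment at which its call begins. There is no depth.
- hand_in(): hands the job in; it is judged then, once.
The state is a dict: "time_s": time; "joint_positions": joint angles; "qvel": joint speeds; "tau": joint torques, N m; "position": TCP position; "tcp_rot": TCP orientation; "force": force on the tool from outside, world axes, zero at the start; "moment": the same for the moment, N m; "opening": opening from 0.0 (shut) to 1.0 (fully open); "grasp_force": force on a finger pad.
Only numpy, scipy, OpenCV 4.12 (cv2) and the standard library are available. Lean on these libraries where they do the work, as an engineer would, in place of code of your own. Each camera call takes 0.05 s, during which the arm holds its last target. There are 200 camera calls.

### The job

Bring the hardness probes in from the bench: press the dock's round front key to wake it, then push every probe down into clips of its own on the docking rail until it snaps fully home, cap to the contact strip and nose towards the robot, in whichever stations you like. When all of them are home, press the oblong middle key to download and after it the square back key to start charging, one key at a time, each fully down for a moment. Leave everything else on the bench where it is.

Things in the scene. Friction and masses are not known exactly. Their poses are not given: they have to be found in the camera images.
- dock: docking rail for the probes, fixed to the bench: grey base plate 192 x 396 mm, 16 mm thick. Origin on the bench, x to the back (away from the robot, turned up to 0.2 rad), y along the rail to the left, z up. Five stations side by side along y, 62 mm apart, each a pair of sprung steel clips for one probe lying along the dock's x. Key panel, 42 mm high, at the left end
- clip1 (a point): middle of station 1 (1 rightmost, 5 next to the key panel), 50 mm above the bench: where a probe's origin lies when fully home. Axes as the dock's. Its two clips (10 mm wide) stand 40 mm before and behind this point and hold the probe's two bare sections, rubber grip free between them; up to 8 mm off lengthwise will do
- clip2 (a point): middle of station 2 (1 rightmost, 5 next to the key panel), 50 mm above the bench: where a probe's origin lies when fully home. Axes as the dock's. The clips open upwards; flared mouths, top edge 70 mm above the bench. The probe is pushed straight down, sideways to its own axis: it meets the lips with its axis 17 mm above home, needs 10 to 20 N, snaps past them and is held home
- clip3 (a point): middle of station 3 (1 rightmost, 5 next to the key panel), 50 mm above the bench: where a probe's origin lies when fully home. Axes as the dock's.
- clip4 (a point): middle of station 4 (1 rightmost, 5 next to the key panel), 50 mm above the bench: where a probe's origin lies when fully home. Axes as the dock's.
- clip5 (a point): middle of station 5 (1 rightmost, 5 next to the key panel), 50 mm above the bench: where a probe's origin lies when fully home. Axes as the dock's.
- strip (a point): middle of the front face of the black contact strip along the back of the stations, 50 mm above the bench; strip 66 mm high, face 93 mm behind the stations' middles. Caps belong at this side, noses at the robot's side
- probe1: cordless hardness probe, a rod 160 mm long, 0.14 kg; may be absent. Origin on its axis at mid-length, x along the axis from nose to cap: steel nose, widest 24 mm dia. (-80 to -53 mm), bare 20 mm dia. body (-53 to -25), black rubber grip 26 mm dia. (-25 to 25, grasp here), bare body (25 to 53), black cap 26 mm square (53 to 80, stops it rolling)
- probe2: a probe just like probe1; may be absent. Lying on the bench a probe's axis is level, 13 mm up, and its nose starts within about 0.4 rad of pointing back towards the robot (-x)
- probe3: a probe just like probe1; may be absent
- probe4: a probe just like probe1; may be absent
- probe5: a probe just like probe1; may be absent; lies crosswise behind the others, its nose starting within 0.25 rad of pointing to the right (-y)
- wake_key (a joint): travel of the round key 26 mm dia. at the front (robot's) end of the key panel: wakes the dock. 0 is up, 0.005 m fully down, where it must stay for a fifth of a second; sprung, 2 N to start moving, 5 N fully down, springs back. Middle of its top face: x -54, y 161 mm in the dock's frame, 52 mm above the bench when up
- download_key (a joint): travel of the oblong key 20 x 44 mm in the middle of the key panel: downloads the readings. 0 is up, 0.005 m fully down, where it must stay for a fifth of a second; sprung, 2 N to start moving, 5 N fully down, springs back. Middle of its top face: x 0, y 161 mm in the dock's frame, 52 mm above the bench when up
- charge_key (a joint): travel of the square key 25 mm at the back end of the key panel: starts charging. 0 is up, 0.005 m fully down, where it must stay for a fifth of a second; sprung, 2 N to start moving, 5 N fully down, springs back. Middle of its top face: x 54, y 161 mm in the dock's frame, 52 mm above the bench when up
- test_block: steel hardness reference disc 64 mm dia., 16 mm high; not part of the job, stays where it is; origin under its middle
- mount_a: resin-mounted specimen, black puck 32 mm dia., 22 mm high; not part of the job, stays where it is; origin under its middle
- mount_b: resin-mounted specimen, black puck 32 mm dia., 22 mm high; not part of the job, stays where it is; origin under its middle
- bolt: dark bolt standing on its head, 55 mm high, head 34 mm dia.; not part of the job, stays where it is; origin under its middle
- loupe: black eye loupe, 42 mm dia., 32 mm high; not part of the job, stays where it is; origin under its middle
- dropper: amber bottle 48 mm dia., 100 mm high; not part of the job, stays where it is; origin under its middle
- brush: cleaning brush 170 mm long, lying down; not part of the job, stays where it is; origin under its middle
There are look-alikes about, which are no part of the job. What is shaped like the probe2 but blue is not meant. What is shaped like the probe4 but red is not meant.

How it is judged (in metres and radians):
On the way, in this order (a step that is already met when the one before it is completed fails the run):
1. the round wake key is pressed, alone (value of joint wake_key above 0.0035 m and value of joint each of download_key, charge_key below 0.0015 m), for 0.1 s.
2. every probe is snapped home in a station, cap to the back ((distance between probe1 and clip1 below 0.012 m or distance between probe1 and clip2 below 0.012 m or distance between probe1 and clip3 below 0.012 m or distance between probe1 and clip4 below 0.012 m or distance between probe1 and clip5 below 0.012 m) and z of each of probe1, probe2, probe3, probe4, probe5 in the frame of clip1 below 0.0035 m and angle between the x axis of each of probe1, probe2, probe3, probe4, probe5 and the x axis of dock, either way round below 0.06 rad and x of strip in the frame of probe1 above 0.06 m and (distance between probe2 and clip1 below 0.012 m or distance between probe2 and clip2 below 0.012 m or distance between probe2 and clip3 below 0.012 m or distance between probe2 and clip4 below 0.012 m or distance between probe2 and clip5 below 0.012 m) and x of strip in the frame of probe2 above 0.06 m and (distance between probe3 and clip1 below 0.012 m or distance between probe3 and clip2 below 0.012 m or distance between probe3 and clip3 below 0.012 m or distance between probe3 and clip4 below 0.012 m or distance between probe3 and clip5 below 0.012 m) and x of strip in the frame of probe3 above 0.06 m and (distance between probe4 and clip1 below 0.012 m or distance between probe4 and clip2 below 0.012 m or distance between probe4 and clip3 below 0.012 m or distance between probe4 and clip4 below 0.012 m or distance between probe4 and clip5 below 0.012 m) and x of strip in the frame of probe4 above 0.06 m and (distance between probe5 and clip1 below 0.012 m or distance between probe5 and clip2 below 0.012 m or distance between probe5 and clip3 below 0.012 m or distance between probe5 and clip4 below 0.012 m or distance between probe5 and clip5 below 0.012 m) and x of strip in the frame of probe5 above 0.06 m), for 0.3 s.
3. the oblong download key is pressed, alone, with every probe home (all of step 2 and value of joint download_key above 0.0035 m and value of joint each of wake_key, charge_key below 0.0015 m), for 0.1 s.
4. after it the square charge key is pressed, alone, with every probe home (all of step 2 and value of joint charge_key above 0.0035 m and value of joint each of wake_key, download_key below 0.0015 m), for 0.1 s.
At the end, for the whole second after the job is handed in: Every probe present lies fully home in a station of the rail (origin within 12 mm of a station's middle, no more than 3.5 mm high, within 0.06 rad of the dock's x, nose to the robot's side), released and at rest; all keys are up; nothing else has moved by 50 mm or more (all of step 2 and linear speed of each of probe1, probe2, probe3, probe4, probe5 below 0.02 m/s and contact force between each of probe1, probe2, probe3, probe4, probe5 and the fingers below 0.2 N and value of joint each of wake_key, download_key, charge_key below 0.0015 m and distance of each of test_block, mount_a, mount_b, bolt, loupe, dropper, brush from where it was at the start of the episode below 0.05 m); the robot touches nothing.
It fails at once if something that is not part of the job is shifted by more than 50 mm (distance of any of test_block, mount_a, mount_b, bolt, loupe, dropper, brush from where it was at the start of the episode above 0.05 m).
Of probe1, probe2, probe3, probe4, probe5 only 4 to 5 are there at a start; the rules pass over those that are not, and their reading is None.
At some moment in a run one of probe1, probe2, probe3, probe4, probe5 may be knocked a few centimetres aside while the robot is not near it.
Once in a run the grip may slacken for a moment while it holds something.
It also fails if it takes over 210 s, if anything falls off the work surface, if the arm or the gripper's body presses on something with over 40 N, if the wrist force passes 120 N, or if a joint passes its speed limit or range.

## Working session

There is one attempt and no reset: what is moved stays moved. The work goes in short steps, Python scripts to look and compute and a tool call to move; the robot and the scene stay as the last step left them, time stands still between calls to the robot, and variables do not carry over. Pictures are saved under pics/ and viewed, at most 14 in all, crops included, and the job is handed in when it is done.

Besides the shell and the picture viewer there is one more tool, called in YAML: its name, and indented under it one key for each argument. jog_arm: Moves the arm, as the interface text tells. Its arguments: {"type":"object","properties":{"delta_pos":{"type":"array"},"turn":{"type":"array"},"grip":{"type":"array"}},"required":["delta_pos","turn","grip"]}

```bash
ls; mkdir -p pics; cat > h.py <<'E'
from rig import *
import numpy as np, cv2
def shot(n,f=None):
    c=capture(n)
    if f: cv2.imwrite('pics/'+f+'.png',c['color'])
    return c
E
python3 - <<'E'
from h import *
for n in ('top','scene'):
    c=shot(n,n+'0'); print(n,{k:(v if k!='color' else v.shape) for k,v in c.items()})
s=read_state();print(s['position'],s['tcp_rot'],s['force'],s['time_s'])
E
```

```text
pics
top {'color': (400, 640, 3), 'fovy': 43.05310715621815, 'cx': 320.4865036974868, 'cy': 191.70170322775357, 'camera_from_world': array([[ 0.02605032, -0.99963435,  0.00724872, -0.10446553],
       [ 0.99387494,  0.02667789,  0.10724223, -0.52097847],
       [-0.1073964 ,  0.00441063,  0.9942065 , -1.67437492],
       [ 0.        ,  0.        ,  0.        ,  1.        ]])}
scene {'color': (400, 640, 3), 'fovy': 52.49510259191614, 'cx': 326.333687985587, 'cy': 200.99813884669902, 'camera_from_world': array([[ 0.58286124,  0.81255121,  0.00577057, -0.21006173],
       [-0.54630659,  0.38660117,  0.74302668,  0.24956556],
       [ 0.60151632, -0.43623395,  0.66923692, -1.53839109],
       [ 0.        ,  0.        ,  0.        ,  1.        ]])}
[ 0.15934263 -0.60367909  0.2216684 ] [[ 9.66946698e-01  2.54978546e-01 -1.56387947e-04]
 [ 2.54978367e-01 -9.66944833e-01  1.92951048e-03]
 [ 3.40765259e-04 -1.90560933e-03 -9.99998126e-01]] [ 4.40779875e-01 -1.00444994e+00  4.93507862e-04] 0.1
```

View pics/top0.png

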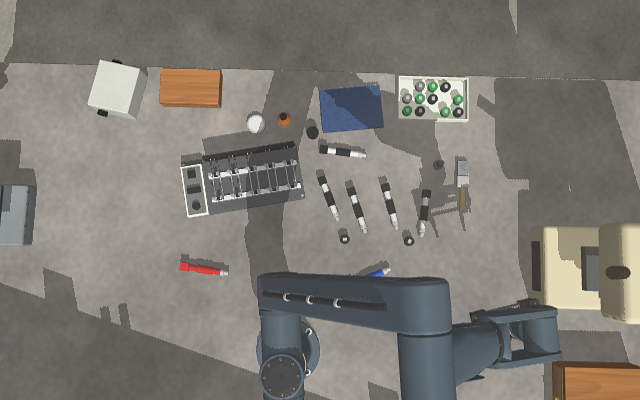

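View pics/scene0.png

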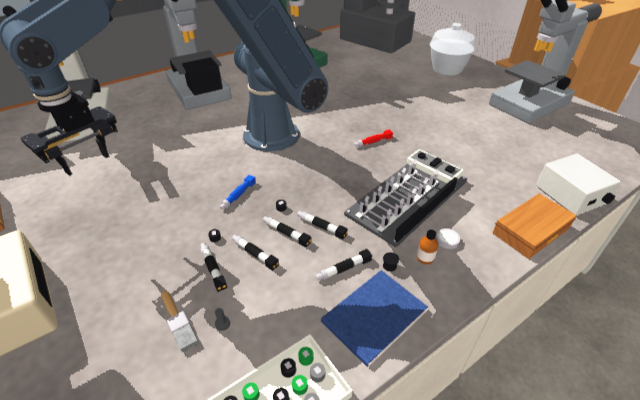

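The top picture shows the dock at (185-305, 145-215). Four probes lie in a fan at (328,195), (356,206), (389,203) and (425,213), and the crosswise one is at (343,151). The red (204,268) and blue (375,272) look-alikes are nearer the robot. I'll enlarge it to pick points.

```bash
python3 - <<'E'
import cv2
a=cv2.imread('pics/top0.png')[130:250,175:445]
b=cv2.resize(a,(795,354),interpolation=cv2.INTER_CUBIC)
print(795/270)
c=cv2.imread('pics/scene0.png')
cv2.imwrite('pics/topc.png',b)
E
```

```text
2.9444444444444446
```

View pics/topc.png

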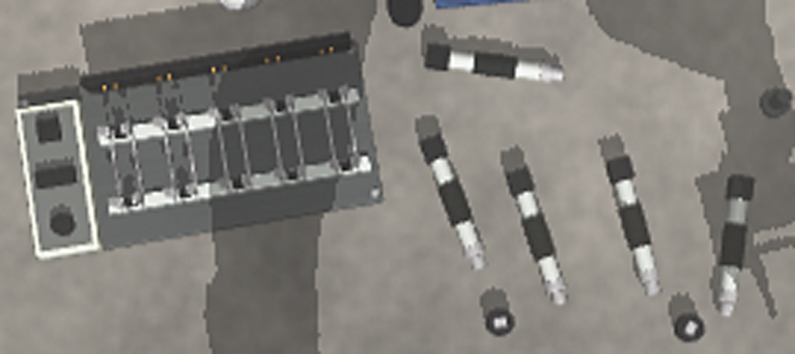

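The enlarged top view shows the keys at (62,222), (56,175) and (49,128) and the dock's front right corner at (382,203). Grip centres are at (454,200), (537,240), (632,220), (733,245) and (495,65).

```bash
cat >> h.py <<'E'
def ray(c,u,v,z):
    f=200/np.tan(np.radians(c['fovy'])/2)
    T=np.array(c['camera_from_world']);R,t=T[:3,:3],T[:3,3]
    d=R.T@np.array([(u-c['cx'])/f,-(v-c['cy'])/f,-1]); o=-R.T@t
    return o+d*(z-o[2])/d[2]
def proj(c,P):
    f=200/np.tan(np.radians(c['fovy'])/2)
    T=np.array(c['camera_from_world']);p=(T[:3,:3]@np.asarray(P).T).T+T[:3,3]
    return np.c_[c['cx']+f*p[:,0]/-p[:,2],c['cy']-f*p[:,1]/-p[:,2]]
def rigid(a,b):  # 2D fit b=R a+t -> yaw,t
    a,b=np.array(a),np.array(b);ca,cb=a.mean(0),b.mean(0);A,B=a-ca,b-cb
    th=np.arctan2((A[:,0]*B[:,1]-A[:,1]*B[:,0]).sum(),(A*B).sum());R=np.array([[np.cos(th),-np.sin(th)],[np.sin(th),np.cos(th)]])
    return th,cb-R@ca,(A@R.T-B)
E
python3 - <<'E'
from h import *
c=shot('top')
k=795/270
P=lambda u,v,z:ray(c,175+u/k-.5+.5/k,130+v/k-.5+.5/k,z)[:2]
th,t,r=rigid([[-.054,.161],[0,.161],[.054,.161],[-.096,-.198]],[P(62,222,.052),P(56,175,.052),P(49,128,.052),P(382,203,.016)])
print('dock',th,t,r*1000)
for n,(u1,v1),(u2,v2) in [(1,(429,140),(480,264)),(2,(514,160),(560,300)),(3,(618,163),(654,292)),(4,(740,180),(728,312)),(5,(430,56),(562,74))]:
    a,b=P(u1,v1,.016),P(u2,v2,.013);print(n,a,b,(a+b)/2,np.linalg.norm(a-b),np.degrees(np.arctan2(*(a-b)[::-1])))
for n,u,v,z in [('mA',499,321,.02),('mB',688,327,.02),('loupe',405,8,.03),('bolt',775,102,.05)]: print(n,P(u,v,z))
E
```

```text
dock 0.2095588958065015 [0.55216757 0.17300483] [[ 0.17354738 -0.13806487]
 [ 0.27993195  1.59692774]
 [ 0.06114838  2.14331365]
 [-0.51462771 -3.60217652]]
1 [ 0.57430606 -0.08901887] [ 0.43316565 -0.15111077] [ 0.50373586 -0.12006482] 0.1541947467815918 23.746132478081666
2 [ 0.55373016 -0.18744764] [ 0.39448399 -0.24338175] [ 0.47410707 -0.2154147 ] 0.16878378549136303 19.353469952276033
3 [ 0.55347864 -0.30729153] [ 0.4064277  -0.35071824] [ 0.47995317 -0.32900488] 0.15332925516525572 16.452792816181876
4 [ 0.53755667 -0.44802475] [ 0.38586006 -0.43550998] [ 0.46170837 -0.44176737] 0.152211960722254 -4.716144732831099
5 [ 0.67257023 -0.08761558] [ 0.65615965 -0.24134438] [ 0.66436494 -0.16447998] 0.15460223317233374 83.90673982178937
mA [ 0.36866935 -0.17385025]
mB [ 0.367502   -0.38866102]
loupe [ 0.7252565  -0.05727979]
bolt [ 0.62374457 -0.48017457]
```

jog_arm:
  delta_pos:
    - [3,3,1]
    - [6,6,2]
    - [9,9,3]
    - [12,12,4]
    - [15,15,5]
    - [18,19,6]
    - [21,23,7]
    - [24,27,8]
    - [27,31,8]
    - [29,35,8]
    - [29,35,8]
    - [29,35,8]
  turn: [0,0,0,0,0,0,0,0,0,0,0,0]
  grip: [0.5,0.5,0.5,0.5,0.5,0.5,0.5,0.5,0.5,0.5,0.5,0.5]

```text
time_s: 1.65
position: [0.4493, -0.2545, 0.3025]
tcp_rot: [[0.967, 0.256, -0.0], [0.256, -0.967, -0.001], [-0.0, 0.0, -1.0]]
force: [0.2, -0.3, 0.4]
opening: 0.5
grasp_force: 0.0
```

```bash
python3 - <<'E'
from h import *
c=shot('wrist','w1');s=read_state();print(s['position'],s['time_s'],s['opening'],c['fovy'],c['cx'],c['cy'])
T=np.array(c['camera_from_world']);print(-T[:3,:3].T@T[:3,3],T[:3,:3])
for p in [(.504,-.12),(.474,-.215),(.480,-.329),(.462,-.442),(.664,-.164)]: print(proj(c,[[*p,.013]]))
E
```

```text
[ 0.44907696 -0.25503366  0.30243537] 1.7 0.4983529250611217 69.83863472309278 318.300499465522 196.77638291162125
[ 0.51803104 -0.23576821  0.46439262] [[ 2.55399298e-01 -9.66835594e-01  3.65089975e-04]
 [ 9.32431474e-01  2.46211233e-01 -2.64483601e-01]
 [ 2.55622270e-01  6.78893473e-02  9.64390114e-01]]
[[241.41762164 107.17956321]]
[[298.03512969 143.07599383]]
[[369.24329041 158.07837286]]
[[432.56192953 186.66480918]]
[[294.78262844  -2.28458444]]
```

View pics/w1.png

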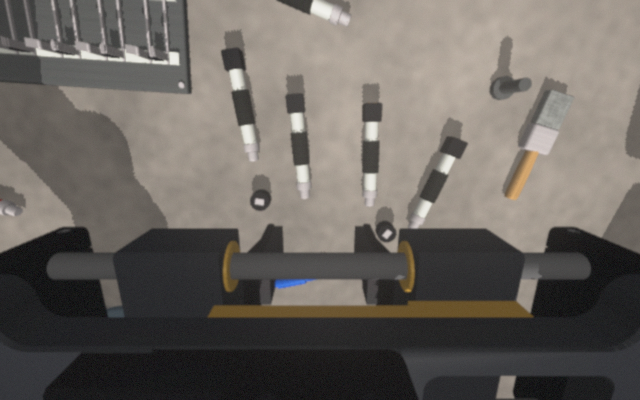

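The wrist view at 0.30 m height shows grips 1 to 4 at about (242,107), (299,147), (371,157) and (436,183), which matches the estimates. Next is the dock and the wake key.

jog_arm:
  delta_pos:
    - [0,4,0]
    - [0,9,0]
    - [0,14,0]
    - [0,19,0]
    - [0,24,0]
    - [0,29,0]
    - [0,34,0]
    - [0,39,0]
    - [0,44,0]
    - [0,48,0]
    - [0,48,0]
    - [0,48,0]
  turn: [-3,-3,-3,-3,-3,-3,-3,-3,-3,-3,-3,-3]
  grip: [1,1,1,1,1,1,1,1,1,1,1,1]

```text
time_s: 3.2
position: [0.4497, 0.2244, 0.3023]
tcp_rot: [[0.979, 0.203, -0.0], [0.203, -0.979, -0.001], [-0.001, 0.001, -1.0]]
force: [0.4, 0.2, 0.9]
opening: 0.004
grasp_force: 0.0
```

```bash
cat >> h.py <<'E'
def d2w(th,t,p): 
    p=np.atleast_2d(p);R=np.array([[np.cos(th),-np.sin(th)],[np.sin(th),np.cos(th)]]);return np.c_[p[:,:2]@R.T+t,p[:,2]]
E
python3 - <<'E'
from h import *
c=shot('wrist','w2');s=read_state();print(s['position'],s['opening'],s['joint_positions'])
im=c['color'].copy()
for p in [(-.054,.161,.052),(0,.161,.052),(.054,.161,.052),(-.096,-.198,.016),(.096,-.198,.016),(-.096,.198,.016)]+[(x,y,.07) for x in(-.04,.04) for y in (-.124,-.062,0,.062,.124)]:
    q=proj(c,d2w(.2,(.552,.173),[p]))[0]; cv2.circle(im,tuple(int(round(v)) for v in q),3,(0,0,255),1)
cv2.imwrite('pics/w2m.png',cv2.resize(im[:330],(800,412),interpolation=cv2.INTER_CUBIC))
E
```

```text
[0.44970842 0.22419192 0.30236033] 0.005435511810074333 [ 1.37568478e+01  1.53528631e+01  9.33014664e+01 -3.58023032e-02
  7.13805288e+01  9.21136209e+01]
```

View pics/w2m.png

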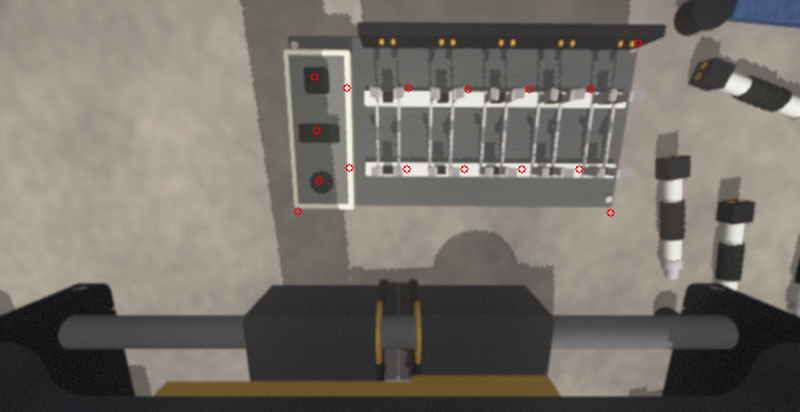

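```bash
python3 - <<'E'
from h import *
c=shot('wrist')
D=[(-.054,.161,.052),(0,.161,.052),(.054,.161,.052),(-.096,-.198,.016),(-.096,.198,.016)]
U=[(321,182),(319,132),(316,80),(613,206.5),(296,208.5)]
W=[ray(c,u/1.25,v/1.25,d[2])[:2] for (u,v),d in zip(U,D)]
for n in (5,4):
    th,t,r=rigid([d[:2] for d in D[:n]],W[:n]);print(th,t,(r*1000).round(1))
th,t,r=rigid([d[:2] for d in D],W)
im=c['color'][10:180,220:520].copy();k=2.6
im=cv2.resize(im,None,fx=k,fy=k,interpolation=cv2.INTER_CUBIC)
for p,col in [((x,y,z),co) for z,co in((.07,(0,0,255)),(.016,(0,255,0))) for x in(-.045,-.035,.035,.045) for y in np.arange(5)*.062-.156]+[(d,(255,0,255)) for d in D]:
    q=(proj(c,d2w(th,t,[p]))[0]-[220,10]+.5)*k-.5; cv2.circle(im,tuple(int(round(v)) for v in q),3,col,1)
cv2.imwrite('pics/w3.png',im)
E
```

```text
0.21556201040237466 [0.55384595 0.17192991] [[ 1.7  0.7]
 [ 1.1  2.2]
 [ 2.4  3. ]
 [-1.9 -0.9]
 [-3.4 -5. ]]
0.22342851443035694 [0.55350462 0.17098882] [[ 0.2 -0.9]
 [-0.5  0.9]
 [ 0.8  2.2]
 [-0.5 -2.2]]
```

View pics/w3.png

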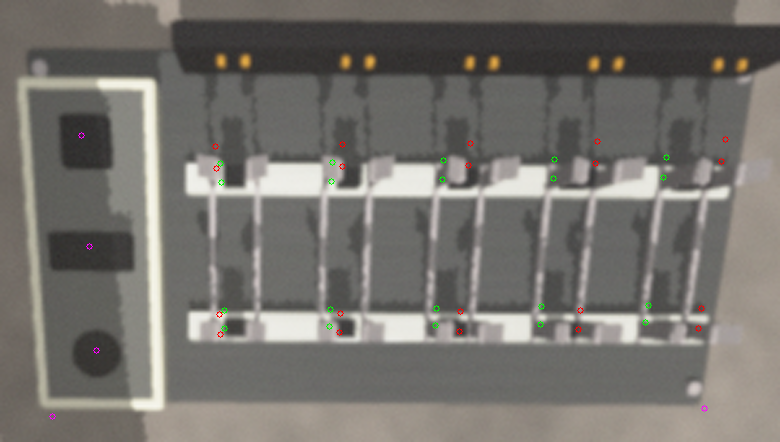

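```bash
python3 - <<'E'
from h import *
from scipy.optimize import least_squares
c=shot('wrist');s=read_state();print(s['position'])
U=[(704,333),(588,332),(465,332),(350,331),(233.5,330),(727,172),(604,170),(482,170),(357,168),(232,168)]
U=np.array([((u+.5)/2.6-.5+220,(v+.5)/2.6-.5+10) for u,v in U])
Y=[-.124,-.062,0,.062,.124]*2;X=[-.04]*5+[.04]*5
K=[(-.054,.161,.052),(0,.161,.052),(.054,.161,.052)];UK=np.array([((u+.5)/2.6-.5+220,(v+.5)/2.6-.5+10) for u,v in [(97,352),(91,251),(86,141)]])
def f(p): return (proj(c,d2w(p[0],p[1:3],np.c_[X,Y,np.full(10,p[3])]))-U).ravel()
r=least_squares(f,[.2,.55,.14,.06]);print('stations',r.x,np.abs(r.fun).max())
def g(p): # p: th,tx,ty(dock), z, y0
    return np.r_[(proj(c,d2w(p[0],p[1:3],np.c_[X,np.array(Y)+p[4],np.full(10,p[3])]))-U).ravel(),(proj(c,d2w(p[0],p[1:3],K))-UK).ravel()]
r=least_squares(g,[.2,.55,.14,.06,-.03]);p=r.x;print('all',p,np.abs(r.fun).max())
print(r.fun.reshape(-1,2).round(1).tolist())
print('keys',d2w(p[0],p[1:3],K)); print('st',d2w(p[0],p[1:3],np.c_[np.zeros(5),np.array(Y[:5])+p[4],np.full(5,.05)]))
E
```

```text
[0.44969178 0.2242343  0.30248816]
stations [0.19711783 0.55625927 0.13208935 0.06331072] 1.126108950041612
all [ 0.196328    0.54886947  0.16946297  0.06327935 -0.03810521] 1.1535117517281606
[[-0.7, 0.2], [-1.2, 0.3], [1.1, 0.0], [0.2, 0.1], [-0.1, 0.2], [0.6, -0.5], [0.3, -0.0], [-0.4, -0.4], [-0.0, 0.0], [0.3, -0.3], [-0.2, 0.9], [0.2, -0.0], [-0.0, -0.5]]
keys [[0.4645007  0.31683634 0.052     ]
 [0.51746333 0.32737008 0.052     ]
 [0.57042596 0.33790381 0.052     ]]
st [[0.58049121 0.01047188 0.05      ]
 [0.56839692 0.07128083 0.05      ]
 [0.55630263 0.13208978 0.05      ]
 [0.54420834 0.19289873 0.05      ]
 [0.53211405 0.25370767 0.05      ]]
```

jog_arm:
  delta_pos:
    - [0.5,4,-5]
    - [1.5,8,-10]
    - [1.5,9.2,-15]
    - [1.5,9.2,-20]
    - [1.5,9.2,-23.5]
    - [1.5,9.2,-24.5]
    - [1.5,9.2,-25.2]
    - [1.5,9.2,-25.6]
    - [1.5,9.2,-25.6]
    - [1.5,9.2,-25.6]
    - [1.5,9.2,-25.6]
  turn: [-0.5,-0.5,-0.5,-0.5,-0.5,-0.5,-0.5,-0.5,-0.5,-0.5,-0.5]
  grip: [1,1,1,1,1,1,1,1,1,1,1]

```text
time_s: 4.72
position: [0.4651, 0.3176, 0.0479]
tcp_rot: [[0.981, 0.196, 0.002], [0.196, -0.981, 0.0], [0.002, 0.0, -1.0]]
force: [-1.0, -3.6, 8.4]
opening: 0.004
grasp_force: 4.2
```

jog_arm:
  delta_pos:
    - [0,0,-0.2]
    - [0,0,4]
    - [0,0,10]
    - [0,-3,15]
    - [-1,-8,20]
    - [-2,-13,20]
    - [-3,-18,20]
    - [-4,-23,20]
    - [-4.5,-28,20]
    - [-4.5,-33,20]
    - [-4.5,-38,20]
    - [-4.5,-44,20]
  turn: [0,0,0,0,0,0,0,0,0,0,0,0]
  grip: [0.5,0.5,0.5,0.5,0.5,0.5,0.5,0.5,0.5,0.5,0.5,0.5]

```text
time_s: 6.22
position: [0.4201, -0.1237, 0.2471]
tcp_rot: [[0.981, 0.196, 0.003], [0.196, -0.981, -0.0], [0.003, 0.001, -1.0]]
force: [0.3, 0.3, 0.7]
opening: 0.5
grasp_force: 0.0
```

```bash
cat >> h.py <<'E'
from scipy.optimize import minimize
def fitp(c,x,y,deg,z=.013):
    g=cv2.GaussianBlur(cv2.cvtColor(c['color'],cv2.COLOR_BGR2GRAY),(3,3),0).astype(np.float32)
    a=lambda l,h,n:np.linspace(l,h,n)
    def samp(p,A,L):
        A,L=[q.ravel() for q in np.meshgrid(A,L)];cs,sn=np.cos(p[2]),np.sin(p[2])
        q=proj(c,np.c_[p[0]+A*cs-L*sn,p[1]+A*sn+L*cs,np.full(len(A),z)]).astype(np.float32)
        return cv2.remap(g,q[:,:1],q[:,1:],cv2.INTER_LINEAR,borderMode=cv2.BORDER_REPLICATE).mean()
    ins=a(-.008,.008,5);out=np.r_[-.018,-.016,.016,.018];wo=np.r_[-.015,.015]
    W=[a(-.050,-.028,8),a(.028,.050,8)];B=[a(-.022,.022,12),a(.056,.077,7)]
    def cost(p): return (sum(samp(p,b,ins) for b in B)*1.5-sum(samp(p,w,ins*.8) for w in W)*1.5
        -samp(p,B[0],out)-samp(p,B[1],out)+.7*sum(samp(p,w,wo) for w in W))/4
    best=None
    for dx in (-.012,0,.012):
      for dy in (-.012,0,.012):
        r=minimize(cost,[x+dx,y+dy,np.radians(deg)],method='Nelder-Mead',options=dict(initial_simplex=np.array([x+dx,y+dy,np.radians(deg)])+np.array([[0,0,0],[.006,0,0],[0,.006,0],[0,0,.12]]),xatol=1e-4,fatol=.05))
        if best is None or r.fun<best.fun: best=r
    return best.x[0],best.x[1],np.degrees(best.x[2]),best.fun
G={1:(.504,-.12,23.7),2:(.474,-.215,19.4),3:(.480,-.329,16.5),4:(.462,-.442,-4.7),5:(.664,-.164,83.9)}
E
cat > look.py <<'E'
import sys
from h import *
c=shot('wrist');s=read_state();R=s['tcp_rot'];print('tcp',np.round(s['position'],4),'yaw',np.degrees(np.arctan2(R[1][0],R[0][0])).round(2),'t',s['time_s'],'op',s['opening'])
for i in map(int,sys.argv[1:]):
    q=proj(c,[[*G[i][:2],.013]])[0]
    if 0<q[0]<640 and -20<q[1]<225:
        r=fitp(c,*G[i]);print(i,np.round(r,4),'px',q.round())
        if sys.argv[-1]!='0': print('  move cm',((np.array(r[:2])-s['position'][:2])*100).round(2),'turn',round(r[2]-np.degrees(np.arctan2(R[1][0],R[0][0])),1))
E
python3 look.py 1 2 3 4 5; python3 -c "
from h import *
c=shot('top','t2')
for i in G: print(i,np.round(fitp(c,*G[i]),4))"
```

```text
tcp [ 0.4218 -0.132   0.2475] yaw 11.04 t 6.275 op 0.49703105137334613
1 [ 5.044000e-01 -1.216000e-01  2.226500e+01 -1.415674e+02] px [328. 110.]
  move cm [8.25 1.04] turn 11.2
2 [   0.4671   -0.2206   20.1895 -133.7267] px [392. 146.]
  move cm [ 4.53 -8.86] turn 9.2
3 [   0.483    -0.3324   14.2191 -124.1925] px [472. 158.]
  move cm [  6.12 -20.04] turn 3.2
4 [   0.4645   -0.4488   -8.3584 -120.7637] px [544. 186.]
  move cm [  4.27 -31.68] turn -19.4
1 [  0.5023  -0.0984   3.5203 -49.6883]
2 [  0.4671  -0.2144  17.0061 -70.0233]
3 [   0.4834   -0.3281   16.4001 -119.7221]
4 [   0.4641   -0.4424   -6.559  -111.7336]
5 [   0.6631   -0.1625   83.6519 -125.0641]
```

```bash
python3 look.py 1 2
```

```text
tcp [ 0.4205 -0.1252  0.2469] yaw 10.94 t 6.375 op 0.5010122584900831
1 [ 5.044000e-01 -1.216000e-01  2.228120e+01 -1.416784e+02] px [323. 110.]
  move cm [8.39 0.37] turn 11.3
2 [   0.4671   -0.2205   20.2735 -133.711 ] px [387. 146.]
  move cm [ 4.66 -9.53] turn 9.3
```

jog_arm:
  delta_pos:
    - [4,0.2,-5]
    - [8.5,0.2,-10]
    - [8.5,0.2,-15]
    - [8.5,0.2,-19]
    - [8.5,0.2,-22]
    - [8.5,0.2,-24.1]
    - [8.5,0.2,-24.1]
    - [8.5,0.2,-24.1]
    - [8.5,0.2,-24.1]
    - [8.5,0.2,-24.1]
    - [8.5,0.2,-24.1]
  turn: [6,11,11,11,11,11,11,11,11,11,11]
  grip: [0.4,0.4,0.4,0.4,0.4,0.4,0.4,0.8,0.9,0.9,0.9]

```text
time_s: 7.75
position: [0.505, -0.1207, 0.0064]
tcp_rot: [[0.926, 0.379, 0.002], [0.379, -0.926, -0.001], [0.001, 0.001, -1.0]]
force: [-0.0, -0.2, 4.3]
opening: 0.287
grasp_force: 30.0
```

jog_arm:
  delta_pos:
    - [0,0,4]
    - [0,0,9]
    - [0,4,12]
    - [0.5,9,12]
    - [1,14,12]
    - [1.5,19,12]
    - [2,24,12]
    - [2.5,29,12]
    - [2.7,33,12]
    - [2.7,36,12]
    - [2.7,37.5,11]
    - [2.7,37.5,10.5]
  turn: [0,0,-4,-8,-11,-11,-11,-11,-11,-11,-11,-11]
  grip: [0.9,0.9,0.9,0.9,0.9,0.9,0.9,0.9,0.9,0.9,0.9,0.9]

```text
time_s: 9.25
position: [0.5304, 0.2548, 0.1093]
tcp_rot: [[0.98, 0.197, -0.002], [0.197, -0.98, -0.001], [-0.002, 0.0, -1.0]]
force: [0.2, -0.2, -1.2]
opening: 0.293
grasp_force: 30.0
```

jog_arm:
  delta_pos:
    - [0,0,0]
    - [0,0,0]
  turn: [0,0]
  grip: [0.9,0.9]

```text
time_s: 9.5
position: [0.5315, 0.2534, 0.1104]
tcp_rot: [[0.981, 0.194, -0.0], [0.194, -0.981, -0.0], [-0.001, 0.0, -1.0]]
force: [-0.5, 0.2, -1.3]
opening: 0.29
grasp_force: 30.0
```

```bash
cat > hov.py <<'E'
import sys
from h import *
st=int(sys.argv[1]); f=sys.argv[2]
c=shot('wrist');s=read_state();print(np.round(s['position'],4),s['opening'],s['grasp_force'])
x,y,_=s['position'];R=s['tcp_rot'];yaw=np.arctan2(R[1][0],R[0][0])
za=s['position'][2]+.0066
im=cv2.resize(c['color'][0:300,160:480],None,fx=2,fy=2,interpolation=cv2.INTER_CUBIC)
TH,T0=.1963,(.5489,.1695);y0=-.0381+(st-3)*.062
def mk(P,col,k=0):
    for q in proj(c,P):
        q=(q-[160,0]+.5)*2-.5
        cv2.circle(im,tuple(int(round(v)) for v in q),3,col,1)
mk(d2w(TH,T0,[(xx,y0+yy,.068) for xx in(-.04,.04) for yy in(-.013,0,.013)]),(0,0,255))
mk(d2w(yaw,(x,y),[(a,l,za) for a in(-.08,-.053,-.025,.025,.053,.08) for l in(-.013,.013)]),(0,255,0))
cv2.imwrite('pics/'+f+'.png',im)
E
python3 hov.py 5 h1
```

```text
[0.5316 0.2536 0.1106] 0.2912039043214214 29.98934268951416
```

View pics/h1.png

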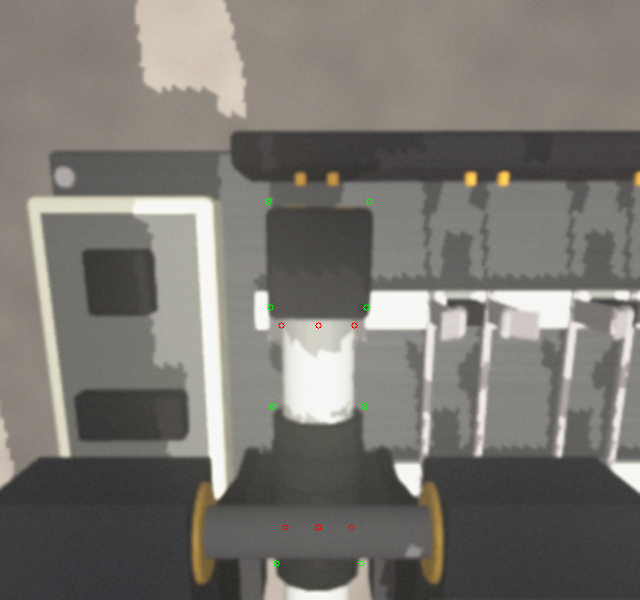

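The probe is centred on station 5, with its axis at u≈318 and the contacts at u≈316. It sits about 3 mm too far forward, so I'll shift it back 3 mm and push.

jog_arm:
  delta_pos:
    - [0.3,0.05,-2]
    - [0.3,0.05,-4]
    - [0.3,0.05,-5]
    - [0.3,0.05,-5.8]
    - [0.3,0.05,-6.4]
    - [0.3,0.05,-6.9]
    - [0.3,0.05,-6.9]
    - [0.3,0.05,-6.9]
  turn: [0,0,0,0,0,0,0,0]
  grip: [0.9,0.9,0.9,0.9,0.9,0.9,0.9,0.9]

```text
time_s: 10.55
position: [0.5348, 0.2547, 0.0431]
tcp_rot: [[0.981, 0.196, 0.001], [0.196, -0.981, -0.001], [0.001, 0.001, -1.0]]
force: [-2.4, -4.1, 10.3]
opening: 0.288
grasp_force: 30.0
```

jog_arm:
  delta_pos:
    - [0,0,-0.3]
    - [0,0,-0.3]
    - [0,0,0]
    - [0,0,0]
    - [0,0,0]
    - [0,0,4]
    - [-2,0,9]
    - [-5,-2,14]
    - [-8,-4,17]
    - [-8,-4,17]
    - [-8,-4,17]
  turn: [0,0,0,0,0,0,0,0,0,0,0]
  grip: [0.9,0.9,0.61,0.61,0.61,0.61,0.61,0.5,0.5,0.5,0.5]

```text
time_s: 11.92
position: [0.4548, 0.2154, 0.211]
tcp_rot: [[0.981, 0.195, 0.0], [0.195, -0.981, 0.0], [0.0, -0.0, -1.0]]
force: [0.4, 0.2, -0.2]
opening: 0.495
grasp_force: 0.0
```

```bash
cat > chk.py <<'E'
import sys
from h import *
TH,T0=.1963,(.5489,.1695)
c=shot('wrist');s=read_state();print(np.round(s['position'],4),s['time_s'])
for st in map(int,sys.argv[1:]):
    y0=-.0381+(st-3)*.062;p=d2w(TH,T0,[(0,y0,.05)])[0]
    for z in (.05,.067): 
        x,y,d,f=fitp(c,p[0],p[1],11.25,z);e=np.array([x,y])-p[:2];cs,sn=np.cos(TH),np.sin(TH)
        print(st,'z',z,'dx,dy mm',(e@[cs,sn]*1000).round(1),(e@[-sn,cs]*1000).round(1),'yaw err',round(d-11.25,2),'score',round(f,1))
E
python3 chk.py 5; python3 - <<'E'
from h import *
c=shot('wrist');cv2.imwrite('pics/k1.png',cv2.resize(c['color'][0:260,180:500],None,fx=2.3,fy=2.3,interpolation=cv2.INTER_CUBIC))
E
```

```text
[0.4549 0.2155 0.2106] 11.975
5 z 0.05 dx,dy mm 2.5 2.1 yaw err -0.48 score -118.9
5 z 0.067 dx,dy mm 1.1 1.4 yaw err -0.33 score -117.7
```

View pics/k1.png

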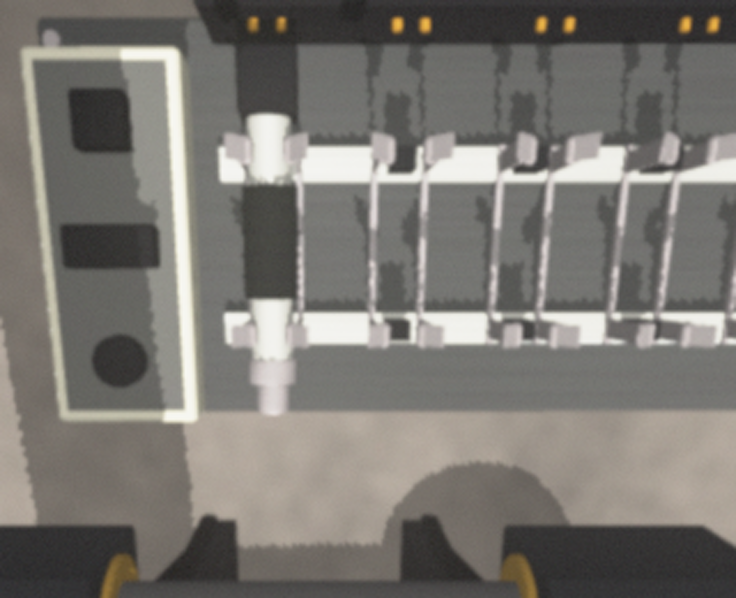

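Probe 1 lies between the clip blades of station 5, about 2.5 mm back of its middle, and looks home. Next is probe 2.

jog_arm:
  delta_pos:
    - [0,-4,2]
    - [0,-9,4]
    - [0,-14,4]
    - [0,-19,4]
    - [0,-24,4]
    - [-1,-29,4]
    - [-2,-34,4]
    - [-3,-39,4]
    - [-3.5,-43,4]
    - [-3.5,-45.4,4]
    - [-3.5,-45.4,4]
    - [-3.5,-45.4,4]
  turn: [4,4,4,4,4,4,4,4,4,4,4,4]
  grip: [0.4,0.4,0.4,0.4,0.4,0.4,0.4,0.4,0.4,0.4,0.4,0.4]

```text
time_s: 13.52
position: [0.4192, -0.2378, 0.2505]
tcp_rot: [[0.965, 0.264, -0.002], [0.264, -0.965, 0.002], [-0.001, -0.003, -1.0]]
force: [-0.5, 0.5, 0.0]
opening: 0.605
grasp_force: 0.0
```

```bash
python3 look.py 2 3 4
```

```text
tcp [ 0.4193 -0.2375  0.2508] yaw 15.33 t 13.575 op 0.5968268214068191
2 [   0.4673   -0.2187   19.4076 -136.105 ] px [314. 128.]
  move cm [4.8  1.89] turn 4.1
3 [   0.4834   -0.331    16.9008 -133.2835] px [395. 146.]
  move cm [ 6.41 -9.34] turn 1.6
4 [   0.4644   -0.4463   -7.8773 -119.3578] px [466. 179.]
  move cm [  4.52 -20.88] turn -23.2
```

jog_arm:
  delta_pos:
    - [2,1,-5]
    - [4.5,2.1,-10]
    - [4.5,2.1,-15]
    - [4.5,2.1,-19]
    - [4.5,2.1,-22]
    - [4.5,2.1,-24.6]
    - [4.5,2.1,-24.6]
    - [4.5,2.1,-24.6]
    - [4.5,2.1,-24.6]
    - [4.5,2.1,-24.6]
    - [4.5,2.1,-24.6]
  turn: [4,4,4,4,4,4,4,4,4,4,4]
  grip: [0.4,0.4,0.4,0.4,0.4,0.4,0.4,0.8,0.9,0.9,0.9]

```text
time_s: 14.95
position: [0.465, -0.2184, 0.0064]
tcp_rot: [[0.944, 0.33, 0.002], [0.33, -0.944, -0.001], [0.001, 0.002, -1.0]]
force: [-0.3, -0.5, 5.0]
opening: 0.29
grasp_force: 30.0
```

jog_arm:
  delta_pos:
    - [0,0,4]
    - [0,0,9]
    - [0.5,4,12]
    - [1.5,9,12]
    - [2.5,14,12]
    - [3.5,19,12]
    - [4.5,24,12]
    - [5.5,29,12]
    - [6.5,34,12]
    - [7.5,38,12]
    - [7.9,41.2,11]
    - [7.9,41.2,10.5]
  turn: [0,0,-3,-6,-8,-8,-8,-8,-8,-8,-8,-8]
  grip: [0.9,0.9,0.9,0.9,0.9,0.9,0.9,0.9,0.9,0.9,0.9,0.9]

```text
time_s: 16.45
position: [0.5427, 0.1962, 0.1099]
tcp_rot: [[0.98, 0.199, -0.001], [0.199, -0.98, 0.0], [-0.001, -0.0, -1.0]]
force: [-0.2, 0.4, -1.3]
opening: 0.291
grasp_force: 30.0
```

jog_arm:
  delta_pos:
    - [0,0,0]
    - [0,0,0]
  turn: [0,0]
  grip: [0.9,0.9]

```text
time_s: 16.7
position: [0.5432, 0.193, 0.1106]
tcp_rot: [[0.981, 0.194, -0.001], [0.194, -0.981, -0.0], [-0.001, 0.0, -1.0]]
force: [-0.1, -0.2, -1.3]
opening: 0.287
grasp_force: 30.0
```

```bash
python3 hov.py 4 h2
```

```text
[0.5434 0.193  0.1108] 0.2891691991980764 29.962141513824463
```

View pics/h2.png

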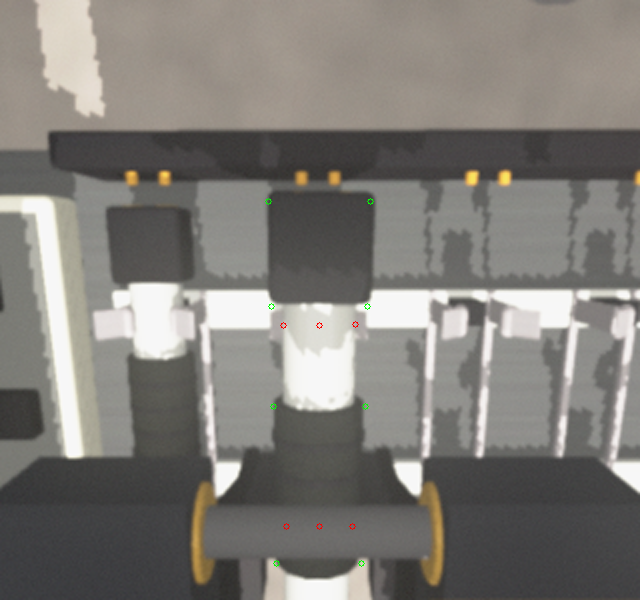

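Probe 2 is centred on station 4, with its axis at u≈320 and the contacts at u≈318, and its cap edge is on the mark. The neighbour is clipped in. Pushing down.

jog_arm:
  delta_pos:
    - [0,0,-2]
    - [0,0,-4]
    - [0,0,-5]
    - [0,0,-5.8]
    - [0,0,-6.5]
    - [0,0,-7.1]
    - [0,0,-7.1]
    - [0,0,-7.1]
    - [0,0,-6.9]
    - [0,0,-6.9]
    - [0,0,-3]
    - [0,0,0]
  turn: [0,0,0,0,0,0,0,0,0,0,0,0]
  grip: [0.9,0.9,0.9,0.9,0.9,0.9,0.9,0.9,0.55,0.55,0.55,0.55]

```text
time_s: 18.25
position: [0.5432, 0.1943, 0.1107]
tcp_rot: [[0.981, 0.195, -0.001], [0.195, -0.981, 0.0], [-0.001, -0.0, -1.0]]
force: [0.4, 0.2, 1.1]
opening: 0.444
grasp_force: 0.0
```

jog_arm:
  delta_pos:
    - [0,0,0]
    - [0,0,0]
    - [0,0,-2]
    - [0,0,-3.5]
    - [0,0,-4.5]
    - [0,0,-5]
    - [0,0,-5]
    - [0,0,-5]
  turn: [0,0,0,0,0,0,0,0]
  grip: [1,1,1,1,1,1,1,1]

```text
time_s: 19.25
position: [0.5426, 0.1935, 0.0628]
tcp_rot: [[0.981, 0.196, -0.001], [0.196, -0.981, -0.001], [-0.002, 0.001, -1.0]]
force: [-4.2, -3.6, 19.9]
opening: 0.006
grasp_force: 9.8
```

jog_arm:
  delta_pos:
    - [0,0,3]
    - [-0.5,3,4]
    - [-1,6.2,4]
    - [-1,6.2,2.5]
    - [-1,6.2,1]
    - [-1,6.2,0.2]
    - [-1,6.2,0]
    - [-1,6.2,0]
  turn: [0,0,0,0,0,0,0,0]
  grip: [1,1,1,1,1,1,1,1]

```text
time_s: 20.25
position: [0.5323, 0.2549, 0.0628]
tcp_rot: [[0.981, 0.194, -0.003], [0.194, -0.981, -0.001], [-0.003, 0.0, -1.0]]
force: [-6.3, -1.9, 21.1]
opening: 0.005
grasp_force: 10.8
```

jog_arm:
  delta_pos:
    - [0,0,5]
    - [-1,-3,10]
    - [-2,-8,15]
    - [-3,-13,19]
    - [-4,-18,19]
    - [-5,-23,19]
    - [-6,-28,19]
    - [-7,-33,19]
    - [-8,-38,19]
    - [-9,-43,19]
    - [-10,-48,19]
    - [-10,-53,19]
  turn: [0,0,0,0,0,0,0,0,0,0,2,4]
  grip: [1,0.8,0.6,0.4,0.4,0.4,0.4,0.4,0.4,0.4,0.4,0.4]

```text
time_s: 21.75
position: [0.4316, -0.2758, 0.2496]
tcp_rot: [[0.965, 0.262, -0.002], [0.262, -0.965, 0.002], [-0.001, -0.002, -1.0]]
force: [1.5, -0.1, 0.1]
opening: 0.604
grasp_force: 0.0
```

jog_arm:
  delta_pos:
    - [0,-4,0]
    - [0,-6,0]
    - [0,-6,0]
    - [0,-6,0]
  turn: [0,0,0,0]
  grip: [0.4,0.4,0.4,0.4]

```text
time_s: 22.25
position: [0.4329, -0.3321, 0.2501]
tcp_rot: [[0.965, 0.264, -0.001], [0.264, -0.965, 0.002], [-0.001, -0.002, -1.0]]
force: [0.3, -0.1, 0.2]
opening: 0.603
grasp_force: 0.0
```

```bash
python3 look.py 3 4
```

```text
tcp [ 0.4331 -0.332   0.2503] yaw 15.34 t 22.3 op 0.5995558385455212
3 [   0.4836   -0.3299   16.0307 -135.4589] px [326. 137.]
  move cm [5.04 0.21] turn 0.7
4 [   0.4638   -0.4447   -6.4545 -122.674 ] px [400. 171.]
  move cm [  3.06 -11.28] turn -21.8
```

jog_arm:
  delta_pos:
    - [2,0.5,-5]
    - [4.8,0.5,-10]
    - [4.8,0.5,-15]
    - [4.8,0.5,-19]
    - [4.8,0.5,-22]
    - [4.8,0.5,-24.5]
    - [4.8,0.5,-24.5]
    - [4.8,0.5,-24.5]
    - [4.8,0.5,-24.5]
    - [4.8,0.5,-24.5]
    - [4.8,0.5,-24.5]
  turn: [0.8,0.8,0.8,0.8,0.8,0.8,0.8,0.8,0.8,0.8,0.8]
  grip: [0.4,0.4,0.4,0.4,0.4,0.4,0.4,0.8,0.9,0.9,0.9]

```text
time_s: 23.68
position: [0.4819, -0.3294, 0.0065]
tcp_rot: [[0.961, 0.277, 0.001], [0.277, -0.961, -0.001], [0.001, 0.002, -1.0]]
force: [-0.5, 0.4, 4.0]
opening: 0.293
grasp_force: 30.0
```

jog_arm:
  delta_pos:
    - [0,0,4]
    - [0,1,9]
    - [0.5,5,12]
    - [1.5,10,12]
    - [2.5,15,12]
    - [3.5,20,12]
    - [4.5,25,12]
    - [5.5,30,12]
    - [6.5,35,12]
    - [7.5,40,12]
    - [7.5,44,11.5]
    - [7.5,46.2,10.5]
  turn: [0,0,-2,-4,-4.8,-4.8,-4.8,-4.8,-4.8,-4.8,-4.8,-4.8]
  grip: [0.9,0.9,0.9,0.9,0.9,0.9,0.9,0.9,0.9,0.9,0.9,0.9]

```text
time_s: 25.18
position: [0.556, 0.1354, 0.1106]
tcp_rot: [[0.98, 0.197, 0.0], [0.197, -0.98, 0.0], [0.0, -0.0, -1.0]]
force: [-0.8, -0.2, -0.9]
opening: 0.289
grasp_force: 30.0
```

jog_arm:
  delta_pos:
    - [0,0,0]
    - [0,0,0]
    - [0,0,0]
  turn: [0,0,0]
  grip: [0.9,0.9,0.9]

```text
time_s: 25.55
position: [0.5567, 0.1321, 0.1109]
tcp_rot: [[0.981, 0.194, 0.001], [0.194, -0.981, -0.0], [0.0, 0.0, -1.0]]
force: [0.9, -0.8, -1.5]
opening: 0.287
grasp_force: 30.0
```

```bash
python3 hov.py 3 h3
```

```text
[0.5567 0.1321 0.1109] 0.2854824914250281 29.975564181804657
```

View pics/h3.png

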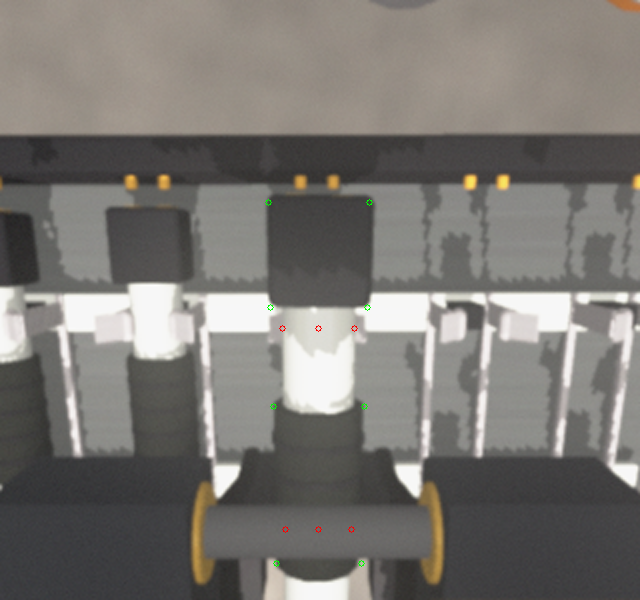

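Probe 3 is centred on station 3, with its axis at u≈320 and the contacts at u≈317, and the cap edge is on the mark. Pushing down, then checking the height.

jog_arm:
  delta_pos:
    - [0,0,-2]
    - [0,0,-4]
    - [0,0,-5]
    - [0,0,-5.8]
    - [0,0,-6.5]
    - [0,0,-7.1]
    - [0,0,-7.1]
    - [0,0,-7.1]
    - [0,0,-6.9]
    - [0,0,-6.9]
    - [0,0,-3]
    - [0,0,0]
  turn: [0,0,0,0,0,0,0,0,0,0,0,0]
  grip: [0.9,0.9,0.9,0.9,0.9,0.9,0.9,0.9,0.55,0.55,0.55,0.55]

```text
time_s: 27.1
position: [0.5562, 0.1333, 0.1107]
tcp_rot: [[0.981, 0.195, -0.001], [0.195, -0.981, 0.0], [-0.001, -0.0, -1.0]]
force: [0.2, 0.6, -0.7]
opening: 0.451
grasp_force: 0.0
```

jog_arm:
  delta_pos:
    - [0,0,0]
    - [0,0,0]
    - [0,0,-2]
    - [0,0,-3.5]
    - [0,0,-4.5]
    - [0,0,-5]
    - [0,0,-5]
    - [0,0,-5]
  turn: [0,0,0,0,0,0,0,0]
  grip: [1,1,1,1,1,1,1,1]

```text
time_s: 28.1
position: [0.5556, 0.1326, 0.0628]
tcp_rot: [[0.981, 0.196, -0.001], [0.196, -0.981, -0.001], [-0.001, 0.001, -1.0]]
force: [-5.6, -1.6, 19.4]
opening: 0.001
grasp_force: 9.8
```

jog_arm:
  delta_pos:
    - [0,0,5]
    - [-1,-3,10]
    - [-2,-8,15]
    - [-4,-13,19]
    - [-5,-18,19]
    - [-7,-23,19]
    - [-8,-28,19]
    - [-10,-33,19]
    - [-11,-38,19]
    - [-12,-43,19]
    - [-13,-48,19]
    - [-14,-53,19]
  turn: [0,0,0,-3,-6,-9,-12,-15,-18,-18,-18,-18]
  grip: [1,0.8,0.6,0.4,0.4,0.4,0.4,0.4,0.4,0.4,0.4,0.4]

```text
time_s: 29.6
position: [0.4158, -0.3983, 0.25]
tcp_rot: [[0.993, -0.118, -0.0], [-0.118, -0.993, 0.001], [-0.0, -0.001, -1.0]]
force: [1.2, -0.6, -0.2]
opening: 0.6
grasp_force: 0.0
```

jog_arm:
  delta_pos:
    - [-0.5,-3,0]
    - [-0.5,-4,0]
    - [-0.5,-4,0]
    - [-0.5,-4,0]
  turn: [0,0,0,0]
  grip: [0.4,0.4,0.4,0.4]

```text
time_s: 30.1
position: [0.4117, -0.4351, 0.2503]
tcp_rot: [[0.993, -0.116, -0.0], [-0.116, -0.993, 0.001], [-0.001, -0.001, -1.0]]
force: [-1.1, 0.0, -0.7]
opening: 0.6
grasp_force: 0.0
```

```bash
python3 look.py 4; python3 -c "
from h import *
c=shot('top')
print(np.round(fitp(c,*G[5]),4))"
```

```text
tcp [ 0.4117 -0.4351  0.2505] yaw -6.64 t 30.15 op 0.6007910137627404
4 [   0.4637   -0.4433   -6.0317 -133.3698] px [319. 134.]
  move cm [ 5.2  -0.81] turn 0.6
[   0.6631   -0.1625   83.6379 -124.933 ]
```

jog_arm:
  delta_pos:
    - [2,-0.5,-5]
    - [5,-0.5,-10]
    - [5,-0.5,-15]
    - [5,-0.5,-19]
    - [5,-0.5,-22]
    - [5,-0.5,-24.5]
    - [5,-0.5,-24.5]
    - [5,-0.5,-24.5]
    - [5,-0.5,-24.5]
    - [5,-0.5,-24.5]
    - [5,-0.5,-24.5]
  turn: [0.6,0.6,0.6,0.6,0.6,0.6,0.6,0.6,0.6,0.6,0.6]
  grip: [0.4,0.4,0.4,0.4,0.4,0.4,0.4,0.8,0.9,0.9,0.9]

```text
time_s: 31.58
position: [0.4617, -0.4423, 0.0066]
tcp_rot: [[0.994, -0.107, 0.001], [-0.107, -0.994, -0.001], [0.001, 0.001, -1.0]]
force: [-0.5, 0.7, 3.8]
opening: 0.292
grasp_force: 30.0
```

jog_arm:
  delta_pos:
    - [0,0,4]
    - [0,1,9]
    - [1,6,12]
    - [2,11,12]
    - [3,16,12]
    - [4,21,12]
    - [5,26,12]
    - [6,31,12]
    - [7,36,12]
    - [8,41,12]
    - [9,46,12]
    - [10.7,50,11]
  turn: [0,0,4,8,12,16,17.4,17.4,17.4,17.4,17.4,17.4]
  grip: [0.9,0.9,0.9,0.9,0.9,0.9,0.9,0.9,0.9,0.9,0.9,0.9]

```text
time_s: 33.08
position: [0.5682, 0.0602, 0.1159]
tcp_rot: [[0.981, 0.196, 0.0], [0.196, -0.981, -0.0], [0.0, 0.0, -1.0]]
force: [0.8, -0.0, -1.3]
opening: 0.29
grasp_force: 30.0
```

jog_arm:
  delta_pos:
    - [0,1.4,-0.5]
    - [0,1.4,-0.5]
    - [0,1.4,-0.5]
    - [0,1.4,-0.5]
  turn: [0,0,0,0]
  grip: [0.9,0.9,0.9,0.9]

```text
time_s: 33.58
position: [0.5683, 0.0708, 0.1108]
tcp_rot: [[0.981, 0.194, 0.0], [0.194, -0.981, -0.0], [0.0, 0.0, -1.0]]
force: [-0.4, 0.1, -2.0]
opening: 0.29
grasp_force: 30.0
```

```bash
python3 hov.py 2 h4
```

```text
[0.5684 0.0709 0.1108] 0.2926119407052275 29.991213083267212
```

View pics/h4.png

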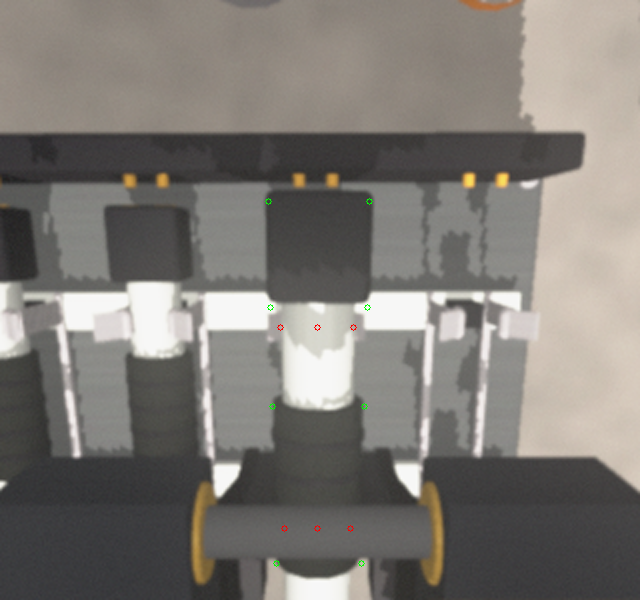

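Probe 4 is aligned with station 2, with its axis at u≈319 and the contacts at u≈316. Pushing down.

jog_arm:
  delta_pos:
    - [0,0,-2]
    - [0,0,-4]
    - [0,0,-5]
    - [0,0,-5.8]
    - [0,0,-6.5]
    - [0,0,-7.1]
    - [0,0,-7.1]
    - [0,0,-7.1]
    - [0,0,-6.9]
    - [0,0,-6.9]
    - [0,0,-3]
    - [0,0,0]
  turn: [0,0,0,0,0,0,0,0,0,0,0,0]
  grip: [0.9,0.9,0.9,0.9,0.9,0.9,0.9,0.9,0.55,0.55,0.55,0.55]

```text
time_s: 35.12
position: [0.5683, 0.0723, 0.1107]
tcp_rot: [[0.981, 0.195, -0.001], [0.195, -0.981, 0.0], [-0.001, -0.0, -1.0]]
force: [1.0, -0.2, -0.4]
opening: 0.452
grasp_force: 0.0
```

jog_arm:
  delta_pos:
    - [0,0,0]
    - [0,0,0]
    - [0,0,-2]
    - [0,0,-3.5]
    - [0,0,-4.5]
    - [0,0,-5]
    - [0,0,-5]
    - [0,0,-5]
  turn: [0,0,0,0,0,0,0,0]
  grip: [1,1,1,1,1,1,1,1]

```text
time_s: 36.12
position: [0.5677, 0.0716, 0.0628]
tcp_rot: [[0.981, 0.196, -0.001], [0.196, -0.981, -0.001], [-0.001, 0.001, -1.0]]
force: [-5.4, -2.2, 19.8]
opening: 0.008
grasp_force: 9.7
```

jog_arm:
  delta_pos:
    - [0,0,5]
    - [0,0,10]
    - [1,-3,15]
    - [2,-7,19]
    - [3,-11,19]
    - [4,-15,19]
    - [5,-19,19]
    - [6,-23,19]
    - [7,-26,19]
    - [8.7,-28.5,19]
    - [8.7,-28.5,19]
    - [8.7,-28.5,19]
  turn: [0,0,8,16,24,32,40,48,56,64,72,72.5]
  grip: [1,0.8,0.6,0.4,0.4,0.4,0.4,0.4,0.4,0.4,0.4,0.4]

```text
time_s: 37.62
position: [0.6551, -0.2131, 0.2495]
tcp_rot: [[0.11, 0.994, -0.001], [0.994, -0.11, 0.001], [0.001, -0.001, -1.0]]
force: [0.1, -0.5, 0.0]
opening: 0.601
grasp_force: 0.0
```

jog_arm:
  delta_pos:
    - [0,0,0]
    - [0,0,0]
    - [0,0,0]
  turn: [0,0,0]
  grip: [0.4,0.4,0.4]

```text
time_s: 38.0
position: [0.6554, -0.2124, 0.2507]
tcp_rot: [[0.109, 0.994, 0.0], [0.994, -0.109, -0.0], [-0.0, 0.0, -1.0]]
force: [0.1, -0.0, 1.0]
opening: 0.601
grasp_force: 0.0
```

```bash
python3 look.py 5
```

```text
tcp [ 0.6554 -0.2125  0.2507] yaw 83.77 t 38.05 op 0.601777048858913
5 [   0.6634   -0.1645   82.8391 -135.1594] px [321. 136.]
  move cm [0.8  4.81] turn -0.9
```

jog_arm:
  delta_pos:
    - [0.8,2,-5]
    - [0.8,4.6,-10]
    - [0.8,4.6,-15]
    - [0.8,4.6,-19]
    - [0.8,4.6,-22]
    - [0.8,4.6,-24.5]
    - [0.8,4.6,-24.5]
    - [0.8,4.6,-24.5]
    - [0.8,4.6,-24.5]
    - [0.8,4.6,-24.5]
    - [0.8,4.6,-24.5]
  turn: [-0.9,-0.9,-0.9,-0.9,-0.9,-0.9,-0.9,-0.9,-0.9,-0.9,-0.9]
  grip: [0.4,0.4,0.4,0.4,0.4,0.4,0.4,0.8,0.9,0.9,0.9]

```text
time_s: 39.42
position: [0.6643, -0.1672, 0.0068]
tcp_rot: [[0.124, 0.992, 0.002], [0.992, -0.124, -0.001], [-0.001, 0.002, -1.0]]
force: [0.9, -0.1, 3.4]
opening: 0.286
grasp_force: 30.0
```

jog_arm:
  delta_pos:
    - [0,0,4]
    - [0,0,9]
    - [-1,2,12]
    - [-2,4,12]
    - [-3,6,12]
    - [-4,9,12]
    - [-5,12,12]
    - [-6,14,12]
    - [-8.3,17.8,12]
    - [-8.3,17.8,11]
    - [-8.3,17.8,10.5]
    - [-8.3,17.8,10.5]
  turn: [0,-6,-14,-22,-30,-38,-46,-54,-62,-70,-71.6,-71.6]
  grip: [0.9,0.9,0.9,0.9,0.9,0.9,0.9,0.9,0.9,0.9,0.9,0.9]

```text
time_s: 40.92
position: [0.5803, 0.0109, 0.1101]
tcp_rot: [[0.98, 0.197, -0.001], [0.197, -0.98, 0.0], [-0.001, -0.0, -1.0]]
force: [-0.6, -0.2, -1.7]
opening: 0.288
grasp_force: 30.0
```

jog_arm:
  delta_pos:
    - [0,0,0]
    - [0,0,0]
    - [0,0,0]
  turn: [0,0,0]
  grip: [0.9,0.9,0.9]

```text
time_s: 41.3
position: [0.5806, 0.0109, 0.1107]
tcp_rot: [[0.981, 0.195, 0.0], [0.195, -0.981, -0.0], [0.0, 0.0, -1.0]]
force: [0.5, 0.7, -1.2]
opening: 0.288
grasp_force: 30.0
```

```bash
python3 hov.py 1 h5; python3 -c "
from h import *
R=read_state()['tcp_rot'];print(np.degrees(np.arctan2(R[1][0],R[0][0])))"
```

```text
[0.5805 0.011  0.1107] 0.2870945869775928 29.989777207374573
11.266499584467285
```

View pics/h5.png

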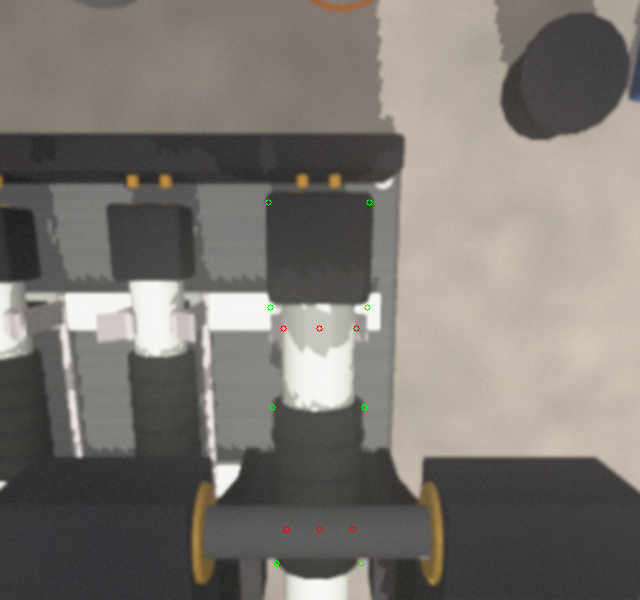

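Probe 5 is aligned with station 1, with its axis at u≈319 and the contacts at u≈319. Pushing down.

jog_arm:
  delta_pos:
    - [0,0,-2]
    - [0,0,-4]
    - [0,0,-5]
    - [0,0,-5.8]
    - [0,0,-6.5]
    - [0,0,-7.1]
    - [0,0,-7.1]
    - [0,0,-7.1]
    - [0,0,-6.9]
    - [0,0,-6.9]
    - [0,0,-3]
    - [0,0,0]
  turn: [0,0,0,0,0,0,0,0,0,0,0,0]
  grip: [0.9,0.9,0.9,0.9,0.9,0.9,0.9,0.9,0.55,0.55,0.55,0.55]

```text
time_s: 42.85
position: [0.5802, 0.0113, 0.1107]
tcp_rot: [[0.981, 0.195, -0.001], [0.195, -0.981, 0.0], [-0.001, -0.001, -1.0]]
force: [-0.4, 0.2, 0.3]
opening: 0.446
grasp_force: 0.0
```

jog_arm:
  delta_pos:
    - [0,0,0]
    - [0,0,0]
    - [0,0,-2]
    - [0,0,-3.5]
    - [0,0,-4.5]
    - [0,0,-5]
    - [0,0,-5]
    - [0,0,-5]
  turn: [0,0,0,0,0,0,0,0]
  grip: [1,1,1,1,1,1,1,1]

```text
time_s: 43.85
position: [0.5797, 0.0107, 0.0628]
tcp_rot: [[0.981, 0.196, -0.001], [0.196, -0.981, -0.001], [-0.001, 0.001, -1.0]]
force: [-5.3, -2.1, 18.5]
opening: 0.007
grasp_force: 9.4
```

jog_arm:
  delta_pos:
    - [0,0,5]
    - [0,0,10]
    - [-3,2,15]
    - [-7,6,20]
    - [-11,10,22]
    - [-13,12,22]
    - [-13,12,22]
    - [-13,12,22]
    - [-13,12,22]
  turn: [0,0,0,0,0,0,0,0,0]
  grip: [1,1,1,1,1,1,1,1,1]

```text
time_s: 44.98
position: [0.4513, 0.1305, 0.2801]
tcp_rot: [[0.981, 0.194, -0.0], [0.194, -0.981, -0.0], [-0.0, 0.0, -1.0]]
force: [0.5, 0.1, 0.5]
opening: 0.004
grasp_force: 0.0
```

```bash
python3 chk.py 1 2 3 4 5 | grep -v 0.067; python3 - <<'E'
from h import *
c=shot('wrist');cv2.imwrite('pics/k2.png',c['color'][:260])
E
```

```text
[0.4512 0.1304 0.28  ] 45.025
1 z 0.05 dx,dy mm 4.7 -1.9 yaw err -0.93 score -123.1
2 z 0.05 dx,dy mm 5.1 0.0 yaw err 0.26 score -120.0
3 z 0.05 dx,dy mm 5.0 0.1 yaw err 0.14 score -113.4
4 z 0.05 dx,dy mm 4.9 1.9 yaw err -0.99 score -122.3
5 z 0.05 dx,dy mm 3.7 0.4 yaw err -0.24 score -124.4
```

View pics/k2.png

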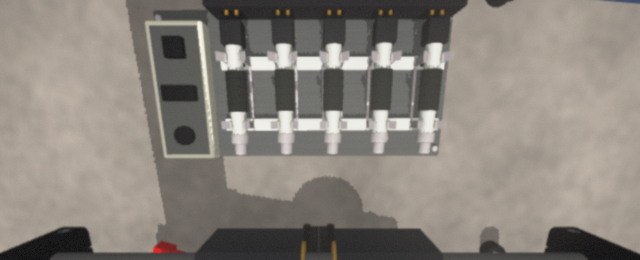

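All five probes sit in the clips with their caps at the strip. Next is the download key.

jog_arm:
  delta_pos:
    - [2,5,-3]
    - [4,10,-6]
    - [6,15,-9]
    - [6.7,19.7,-13]
    - [6.7,19.7,-18]
    - [6.7,19.7,-21.5]
    - [6.7,19.7,-22.7]
    - [6.7,19.7,-23.3]
    - [6.7,19.7,-23.6]
    - [6.7,19.7,-23.6]
    - [6.7,19.7,-23.6]
    - [6.7,19.7,-23.6]
  turn: [0,0,0,0,0,0,0,0,0,0,0,0]
  grip: [1,1,1,1,1,1,1,1,1,1,1,1]

```text
time_s: 46.58
position: [0.5165, 0.3274, 0.0478]
tcp_rot: [[0.981, 0.195, -0.001], [0.195, -0.981, -0.001], [-0.001, 0.001, -1.0]]
force: [-6.1, -2.7, 13.1]
opening: 0.002
grasp_force: 6.2
```

jog_arm:
  delta_pos:
    - [0,0,0]
    - [0,0,2]
    - [0,0,4]
    - [3,0.5,4]
    - [5.4,1.05,4]
    - [5.4,1.05,2]
    - [5.4,1.05,1]
    - [5.4,1.05,0.3]
    - [5.4,1.05,0]
    - [5.4,1.05,0]
    - [5.4,1.05,0]
    - [5.4,1.05,0]
  turn: [0,0,0,0,0,0,0,0,0,0,0,0]
  grip: [1,1,1,1,1,1,1,1,1,1,1,1]

```text
time_s: 48.08
position: [0.5695, 0.3379, 0.0477]
tcp_rot: [[0.981, 0.196, -0.002], [0.196, -0.981, -0.002], [-0.003, 0.001, -1.0]]
force: [-6.3, -4.0, 19.8]
opening: 0.007
grasp_force: 9.8
```

jog_arm:
  delta_pos:
    - [0,0,0]
    - [0,0,4]
    - [0,0,9]
    - [-1,0,14]
    - [-3,-1,18]
    - [-6,-3,20]
    - [-10,-6,20]
    - [-10,-6,20]
    - [-10,-6,20]
  turn: [0,0,0,0,0,0,0,0,0]
  grip: [1,1,1,1,1,1,1,1,1]

```text
time_s: 49.2
position: [0.4713, 0.2789, 0.2445]
tcp_rot: [[0.981, 0.195, 0.001], [0.195, -0.981, 0.0], [0.001, -0.0, -1.0]]
force: [0.7, 0.3, 0.3]
opening: -0.001
grasp_force: 0.0
```

```bash
python3 chk.py 2 3 4 5 | grep -v 0.067; python3 - <<'E'
from h import *
print(hand_in())
E
```

```text
[0.4721 0.2791 0.2446] 49.25
2 z 0.05 dx,dy mm 3.7 -3.0 yaw err -0.54 score -108.6
3 z 0.05 dx,dy mm 2.9 -1.9 yaw err -0.65 score -112.8
4 z 0.05 dx,dy mm 2.7 0.1 yaw err -0.32 score -115.6
5 z 0.05 dx,dy mm 1.7 -0.8 yaw err 0.95 score -111.5
the job is handed in; nothing more can be done
None
```

I pressed the wake key, pushed all five probes home with caps to the strip, pressed the download and charge keys fully down in that order, and handed the job in at about 49 s; no verdict came back.

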